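# Tap the stop slide of a bar gauge up to its index pointer

### The arm

A 7-joint arm with a two-finger parallel gripper is mounted at the origin on the work surface. World frame = base frame: x ahead of the robot, y to its left, z up, the work surface at z = 0. Lengths are in m, angles in rad, forces in N, time in s.
With the tool pointing down it reaches from about 0.425 to 0.925 m from the base axis. Payload 6.8 kg.
Tool frame: the origin (TCP) lies on the centre line of the jaws, within the pads' length; the fingertips stand env.finger_overhang ahead of it and the grasp point (between the pads) lies 3 mm ahead of it (env.finger_overhang is the distance from the TCP to the fingertips, in m); z points along the fingers, y is the line along which they close (so a half turn about z gives the same grasp; the last joint's range is limited). The gripper opens to 88 mm and grips with 3 to 60 N. Pads are 20 mm wide; open, the fingers measure 115 mm over their backs; the gripper's body (75 mm by 178 mm) begins 61 mm behind the grasp point.
Start: joints at [-1.401, 0.477, 0.022, 1.555, -0.011, 1.109, -0.083], TCP at [0.185, 0.649, 0.245] pointing down, gripper open.
Joint ranges: [-2.96, 2.96], [-0.34, 2.1], [-1.41, 1.46], [0.24, 2.44], [-1.37, 4.51], [0.17, 1.92], [-2.96, 2.96]. Speed limits (rad/s): [2.39, 2.39, 3.14, 3.14, 3.14, 3.14, 3.14].

### API

Orientations are given as [roll, pitch, yaw] about the fixed x, y, z axes, in that order (R = Rz(yaw) Ry(pitch) Rx(roll)).
In Python, from station import status, vision, order, env gives the robot as it stands. The module is installed in compiled form; this text tells all that it offers.
- The arm moves only by the tool carry_out, never from a script. Its argument "plan" is one flat list of numbers, 4 for each row, row after row: the shift along the tool's x, y, z in mm, then the turn about the tool's z in degrees. In form: [x, y, z, spin, x, y, z, spin, ...]. A call has 1 to 10 rows; each row shifts and turns the commanded pose from where the row before left it, along the tool's axes as they then stand; what a row does not reach is not made up. A row lasts 1/10 s, in which the tool goes at most 50 mm and 8.59 degrees, less where a joint would pass 70% of its speed; a pose out of reach is approached as far as the arm can. A call with a gripper value outside its range is refused whole. "gripper" is the finger opening in mm, from 0 to 87.8, set as the call begins (left out, the last holds). The fingers move at their own pace and stop on an object; "squeeze" is the grip in N (left out, the last holds). Time passes only in rows, so rows that do not move let the fingers close. It gives the time, the measured TCP pose, the force, the opening and the grip force at its end, in the units of the state.
- status.read_state(): the state, without advancing time (a new reading comes with each control period).
- vision.snapshot(name): name is "scene" or "top"; returns (picture, depth): 420x560x3 uint8, red, green, blue; 420x560 float32, m along the optical axis (not along the pixel's ray), 0 where there is no reading.
- vision.get_calibration(name): a dict with "fx", "fy", "cx", "cy" (pixels), "distortion" ([k1, k2, p1, p2, k3] as OpenCV has them; the pictures are not rectified), "R" (3x3) and "t" (3): a world point X has camera coordinates R X + t. Camera axes: x right, y down, z forward; pixel columns grow to the right and rows downward; lengths in m; the calibration is good to about 2 mm. A picture is of the moment at which its call begins. get_calibration takes no time and is no camera call.
- order.close_job(): hands the job in; it is judged then, once.
The state is a dict: "time": time; "joint_positions": joint angles; "joint_vel": joint speeds; "joint_efforts": joint torques, N m; "ee_pos": TCP position; "tool_rot": TCP orientation; "contact_force": force on the tool from outside, world axes, zero at the start; "torque": the same for the moment, N m; "grip_width": finger opening in m; "grip_force": force on a finger pad.
Only numpy, scipy, OpenCV 4.12 (cv2) and the standard library are available. Lean on these libraries where they do the work, as an engineer would, in place of code of your own. Each camera call takes 0.05 s, during which the arm holds its last target. There are 200 camera calls.

### The job

Set the stop gauge for the next batch of bars: nudge its stiff rectangular block slide along the rail until the line across the block's top is level, to within a centimetre, with the pointer of the index clip beside it. Come to rest about three centimetres short first and take the fingers off the block, then bring it up to the pointer with small taps; never let it run further past than that, and leave the round knob slide of the other gauge where it is.

Things in the scene. Friction and masses are not known exactly. Their poses are not given: they have to be found in the camera images.
- stop_top (a point): Centre of the top of the rectangular steel block slide (26 mm along the rail, 56 mm across, 36 mm high), on the dark line across its top, about 50 mm above the table. x axis along the rail, the way the block must go (away from the robot, turned up to 17 degrees), y left across the rail, z up. Push the middle of its near face, 13 mm behind this point; the rail is bare for 45 mm behind it.
- stop (a joint): Travel in m of that block on its fixed aluminium rail base (300 mm long, 70 mm wide, top 14 mm above the table): 0 at the near end, growing away from the robot, at most 0.19. Stiff: about 4 N moves it; it stays where it is left and does not coast.
- index_tip (a point): Tip of the pointer of the fixed dark steel index clip, a narrow upright (12 mm along the rail, 51 mm high) at the left edge of the same base. The tip is level with the block's top, 30 mm left of the rail's middle line; axes as the rail's. The block's line is on the mark when both have the same place along x; the mark starts 60 to 165 mm ahead. The block passes beside the clip without touching.
- knob_slide_top (a point): Centre of the top of the other gauge's slide, a round steel knob (44 mm foot, 30 mm upper part, 36 mm high) on an equal rail base without any index clip. A bystander: not to be moved.
There are look-alikes about, which are no part of the job. What is shaped like the part that bears index_tip but pink is not meant.

How it is judged:
By the outcome, as a careful person would: the job done as asked, in the order asked, and still so for the second after the job is handed in, with the robot touching nothing.
It also fails if it takes over 48 s, if anything falls off the work surface, if the arm or the gripper's body presses on something with over 40 N, if the wrist force passes 120 N, or if a joint passes its speed limit or range.

## Working session

There is one attempt and no reset: what is moved stays moved. The work goes in short steps, Python scripts to look and compute and a tool call to move; the robot and the scene stay as the last step left them, time stands still between calls to the robot, and variables do not carry over. Pictures are saved under pics/ and viewed, at most 10 in all, crops included, and the job is handed in when it is done.

Besides the shell and the picture viewer there is one more tool, called after "Call:" as name(argument=value, ...) on one line, values as JSON. carry_out: Moves the arm, as the interface text tells. Its arguments: {"type":"object","properties":{"plan":{"type":"array"},"gripper":{"type":"number"},"squeeze":{"type":"number"}},"required":["plan"]}

```bash
mkdir -p pics; python3 - <<'E'
from station import status,vision,env
import cv2,numpy as np
s=status.read_state()
print(s['time'],s['ee_pos'],s['tool_rot'],s['grip_width'],env.finger_overhang)
for n in('scene','top'):
    p,d=vision.snapshot(n); np.savez(f'pics/{n}0.npz',p=p,d=d)
    cv2.imwrite(f'pics/{n}0.png',p[:,:,::-1]); c=vision.get_calibration(n)
    print(n,c['fx'],c['distortion'],(-np.array(c['R']).T@np.array(c['t'])).round(3),np.array(c['R']).round(2).tolist())
E
```

```text
0.0 [0.18494692 0.64857816 0.24368254] [-3.13977144e+00  1.24716507e-04  2.86386491e+00] 0.08776968938816333 0.022
scene 397.61102102023085 [-0.08796176  0.          0.          0.          0.        ] [0.868 0.422 0.44 ] [[-0.84, 0.54, -0.0], [0.32, 0.48, -0.82], [-0.44, -0.69, -0.58]]
top 401.30085911393604 [-0.06039206  0.          0.          0.          0.        ] [0.497 0.015 0.849] [[-0.0, -1.0, 0.05], [-1.0, -0.0, -0.09], [0.09, -0.05, -1.0]]
```

View pics/top0.png

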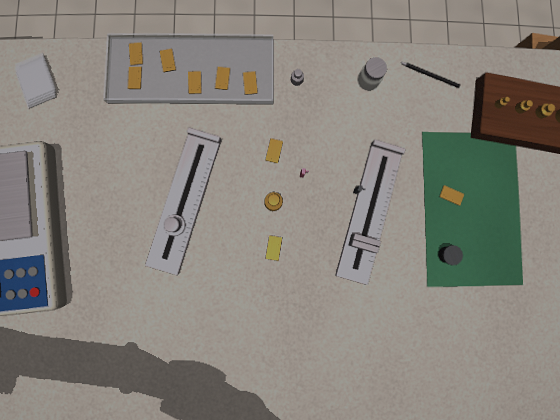

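View pics/scene0.png

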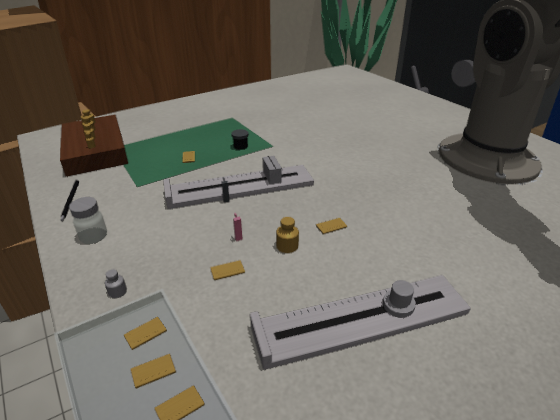

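The candidates in the top view are:
- **Block slide:** at (365,242) on the right gauge.
- **Knob slide:** at (173,225) on the left gauge, which is the bystander.
- **Dark upright:** at (358,189), on the left edge of the right base, so this is the index clip.
- **Pink upright:** at (304,173), standing on the table, so this is the look-alike and not meant.

I'll confirm this with an enlarged crop.

```bash
python3 - <<'E'
import cv2,numpy as np
p=np.load('pics/top0.npz')['p'][130:290,290:420]
a=cv2.resize(p,None,fx=3.6,fy=3.6,interpolation=cv2.INTER_CUBIC)
q=np.load('pics/scene0.npz')['p'][150:210,155:325]
b=cv2.resize(q,(330,116),interpolation=cv2.INTER_CUBIC)
c=np.zeros((576,800,3),np.uint8);c[:a.shape[0],:a.shape[1]]=a;c[:116,470:]=b
cv2.imwrite('pics/crop0.png',c[:,:,::-1])
E
```

```text
(no output)
```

View pics/crop0.png

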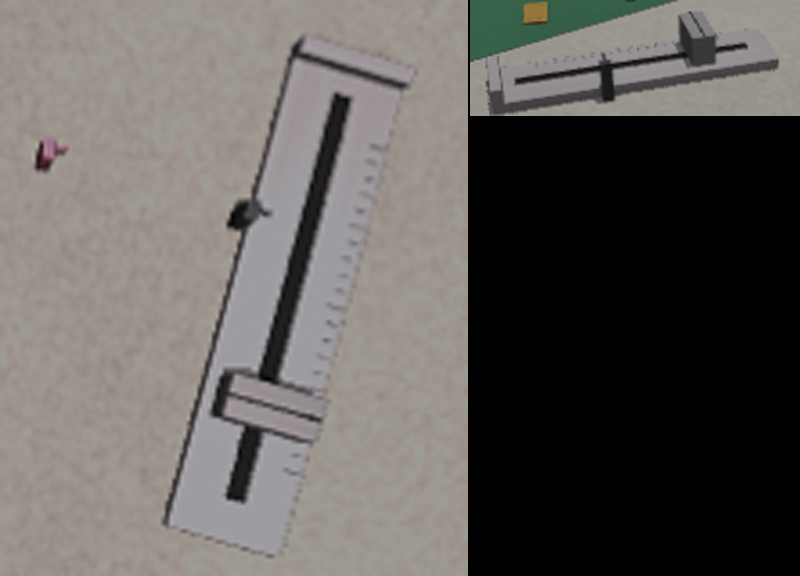

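The crop confirms it. The block with its dark line is on the right rail, with the line centre at about top pixel (366.4,242.8). The dark clip on that base's left edge has its tip at about (365,188.9), and the pink one stands off the rail.

```bash
cat >h.py <<'E'
import cv2,numpy as np
from station import vision,status
def ray(n,uv):
    c=vision.get_calibration(n);K=np.array([[c['fx'],0,c['cx']],[0,c['fy'],c['cy']],[0,0,1]])
    q=cv2.undistortPoints(np.array(uv,float).reshape(-1,1,2),K,np.array(c['distortion']))[:,0]
    R=np.array(c['R']);return -R.T@np.array(c['t']),np.c_[q,np.ones(len(q))]@R
def plane(n,uv,z):
    o,r=ray(n,uv);return (o+r*((z-o[2])/r[:,2])[:,None])
def points(n,d):
    v,u=np.mgrid[:420,:560];o,r=ray(n,np.c_[u.ravel(),v.ravel()])
    return (o+r*d.reshape(-1,1)).reshape(420,560,3)
E
python3 - <<'E'
from h import *
sl=plane('top',[[384.7,156.4],[355.6,268.9]],.014);print(sl)
f=np.load('pics/top0.npz');z=points('top',f['d']);p=f['p']
roi=np.zeros((420,560),bool);roi[225:262,340:392]=1
m=roi&(z[...,2]>.043);v,u=np.where(m);P=plane('top',np.c_[u,v],.05)
c,(w,h),a=cv2.minAreaRect(P[:,:2].astype(np.float32)*1000);print('top rect mm',c,w,h,a,z[m][:,2].mean(),len(u))
print('hand line',plane('top',[[353.3,239.2],[379.4,246.4]],.05))
print('tip',plane('top',[[365,188.9]],.05))
roi[:]=0;roi[180:200,345:372]=1
m=roi&(z[...,2]>.03);v,u=np.where(m);print('clip px',[(int(a),int(b),round(float(z[b,a,2]),3)) for a,b in zip(u,v)])
g=np.load('pics/scene0.npz');zs=points('scene',g['d']);cv2.imwrite('pics/x.png',1*m)
ms=np.zeros_like(m);ms[172:206,215:237]=1;ms&=(zs[...,2]>.042);v,u=np.where(ms)
print('scene',[(int(a),int(b),zs[b,a].round(3).tolist()) for a,b in zip(u,v)])
ms=np.zeros_like(m);ms[150:190,255:290]=1;ms&=(zs[...,2]>.045);v,u=np.where(ms)
print('scene block',zs[ms].mean(0))
E
```

```text
[[ 0.68117321 -0.24080578  0.014     ]
 [ 0.44206008 -0.17292879  0.014     ]]
top rect mm (492.57220458984375, -189.8556365966797) 72.84597778320312 70.56727600097656 70.88302612304688 0.07098801918468016 376
hand line [[ 0.50365601 -0.16108456  0.05      ]
 [ 0.48895351 -0.21413035  0.05      ]]
tip [[ 0.60556799 -0.18700904  0.05      ]]
clip px [(358, 185, 0.038), (359, 185, 0.045), (360, 185, 0.041), (361, 185, 0.046), (358, 186, 0.041), (359, 186, 0.046), (360, 186, 0.045), (361, 186, 0.042), (362, 186, 0.047), (357, 187, 0.033), (358, 187, 0.045), (359, 187, 0.045), (360, 187, 0.046), (361, 187, 0.045), (362, 187, 0.044), (357, 188, 0.037), (358, 188, 0.046), (359, 188, 0.044), (360, 188, 0.043), (361, 188, 0.046), (362, 188, 0.046), (363, 188, 0.05), (364, 188, 0.052), (365, 188, 0.05), (356, 189, 0.03), (357, 189, 0.04), (358, 189, 0.045), (359, 189, 0.043), (360, 189, 0.045), (361, 189, 0.045), (363, 189, 0.046), (364, 189, 0.05), (365, 189, 0.051), (356, 190, 0.033), (357, 190, 0.04), (358, 190, 0.044), (359, 190, 0.047), (360, 190, 0.044), (361, 190, 0.045), (357, 191, 0.
[... 592 characters left out ...]
182, [0.609, -0.175, 0.046]), (224, 182, [0.607, -0.176, 0.045]), (225, 182, [0.606, -0.174, 0.046]), (226, 182, [0.605, -0.171, 0.047]), (227, 182, [0.602, -0.172, 0.045]), (221, 183, [0.612, -0.178, 0.044]), (222, 183, [0.611, -0.175, 0.045]), (223, 183, [0.609, -0.175, 0.044]), (224, 183, [0.608, -0.174, 0.044]), (225, 183, [0.605, -0.175, 0.043]), (226, 183, [0.605, -0.172, 0.044]), (227, 183, [0.603, -0.171, 0.044]), (223, 184, [0.61, -0.173, 0.043]), (224, 184, [0.608, -0.173, 0.043]), (225, 184, [0.607, -0.172, 0.043])]
scene block [ 0.50778681 -0.16462105  0.06054137][ WARN:0@0.431] global loadsave.cpp:1063 imwrite_ Unsupported depth image for selected encoder is fallbacked to CV_8U.
```

The rail's yaw is about -15.9°, so tool -x already points along it. The mark is about 105 mm ahead of the line. I'll close the fingers and go above the gap behind the block.

Call:
carry_out(plan=[-40, -30, 0, 0, -40, -30, 0, 0, -40, -30, 0, 0, -40, -30, 0, 0, -40, -30, 0, 0, -40, -30, 0, 0, -40, -30, 0, 0, -40, -30, 0, 0, -40, -30, 0, 0, -40, -30, 0, 0], gripper=0)

```text
time: 1.1
ee_pos: [0.4882, 0.249, 0.2446]
tool_rot: [-3.142, -0.0, 2.864]
contact_force: [0.2, 0.2, -0.2]
grip_width: 0.0113
grip_force: 0.0
```

Call:
carry_out(plan=[-10, -45, 0, 0, -10, -45, 0, 0, -10, -45, 0, 0, -10, -45, 0, 0, -10, -45, 0, 0, -10, -45, 0, 0, -10, -45, 0, 0, -10, -45, 0, 0, -10, -45, 0, 0, 0, -14, 0, 0])

```text
time: 2.1
ee_pos: [0.4579, -0.1817, 0.2448]
tool_rot: [-3.14, 0.001, 2.857]
contact_force: [-0.0, -0.1, 0.8]
grip_width: 0.0003
grip_force: 0.0
```

Call:
carry_out(plan=[0, 0, 0, 0, 0, 0, 0, 0])

```text
time: 2.3
ee_pos: [0.4591, -0.1758, 0.2444]
tool_rot: [3.141, -0.001, 2.864]
contact_force: [0.2, 0.1, 0.3]
grip_width: 0.0004
grip_force: 0.0
```

```bash
cat >>h.py <<'E'
U=np.array([.9617,-.2741]);V=np.array([.2741,.9617])
def st():
    s=status.read_state();p=s['ee_pos'];print('t',round(s['time'],2),'s',p[:2]@U,'l',p[:2]@V,'z',p[2],'yaw',s['tool_rot'],'F',np.round(s['contact_force'],1),'w',s['grip_width'])
E
python3 -c "
from h import *
st()"
```

```text
t 2.3 s 0.48970844372951516 l -0.043244489715343545 z 0.24436320412514786 yaw [ 3.14114412e+00 -7.35668909e-04  2.86403733e+00] F [0.2 0.1 0.3] w 0.0004346387899885407
```

Call:
carry_out(plan=[0, -2, 40, 0, 0, 0, 40, 0, 0, 0, 40, 0, 0, 0, 30, 0, 0, 0, 20, 0, 0, 0, 14, 0, 0, 0, 10, 0, 0, 0, 0, 0, 0, 0, 0, 0])

```text
time: 3.2
ee_pos: [0.4591, -0.1779, 0.051]
tool_rot: [3.141, 0.0, 2.865]
contact_force: [-0.9, 0.2, 0.1]
grip_width: 0.0004
grip_force: 0.0
```

```bash
python3 - <<'E'
from h import *
st()
p,d=vision.snapshot('scene');q,_=vision.snapshot('top')
a=cv2.resize(p[120:220,150:330],None,fx=2.8,fy=2.8);b=cv2.resize(q[130:290,300:420],(216,288))
c=np.zeros((290,740,3),np.uint8);c[:280,:504]=a;c[:288,510:726]=b
cv2.imwrite('pics/c1.png',c[:,:,::-1])
E
```

```text
t 3.2 s 0.4902489609563041 l -0.045281867293257685 z 0.05096080765630745 yaw [3.14119809e+00 3.01873462e-04 2.86488102e+00] F [-0.9  0.2  0.1] w 0.00040800193357982874
```

View pics/c1.png

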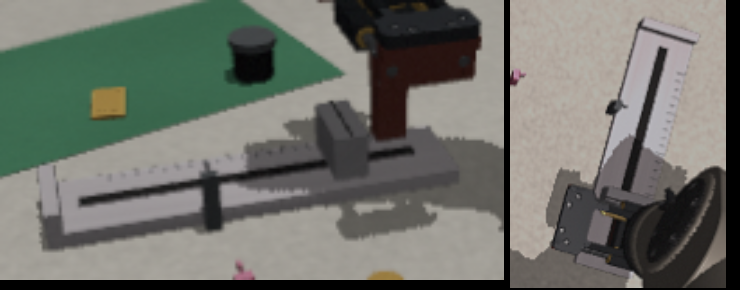

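The fingers are behind the block with a clear gap, centred on the rail. I'll push about 65 mm, then measure.

Call:
carry_out(plan=[-8, 0, 0, 0, -8, 0, 0, 0, -8, 0, 0, 0, -8, 0, 0, 0, -8, 0, 0, 0, -8, 0, 0, 0, -8, 0, 0, 0, -8, 0, 0, 0, -8, 0, 0, 0, -8, 0, 0, 0])

```text
time: 4.3
ee_pos: [0.5351, -0.2008, 0.0506]
tool_rot: [3.142, -0.002, 2.863]
contact_force: [-4.5, 1.4, 4.4]
grip_width: 0.0004
grip_force: 2.6
```

Call:
carry_out(plan=[0, 0, 0, 0, 0, 0, 0, 0])

```text
time: 4.5
ee_pos: [0.5364, -0.2008, 0.0507]
tool_rot: [-3.141, 0.001, 2.864]
contact_force: [0.7, -0.1, 0.1]
grip_width: 0.0005
grip_force: 0.0
```

```bash
python3 - <<'E'
from h import *
st()
p,d=vision.snapshot('scene')
cv2.imwrite('pics/c2.png',cv2.resize(p[150:210,170:300],None,fx=6,fy=6,interpolation=cv2.INTER_CUBIC)[:,:,::-1])
E
```

```text
t 4.5 s 0.5708468623618703 l -0.04607658877577976 z 0.05068161572999194 yaw [-3.14142801e+00  1.37433437e-03  2.86376019e+00] F [ 0.7 -0.1  0.1] w 0.0005098110901105128
```

View pics/c2.png

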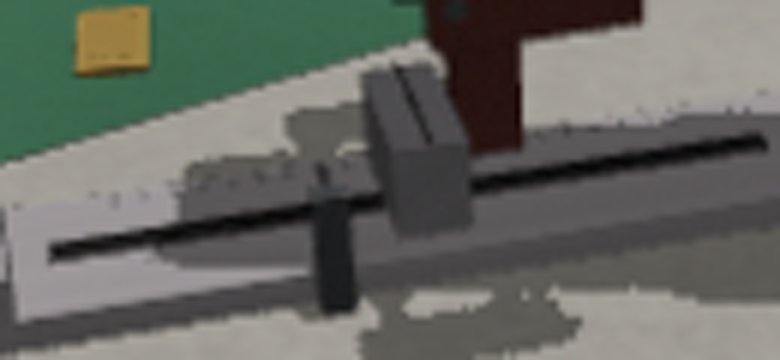

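The block stands short of the clip: its line runs from crop (397,67) to (432,145), and the pointer tip is at about (320,165).

```bash
python3 - <<'E'
from h import *
for c in([397,67],[432,145],[320,165]):
    P=plane('scene',[[170+c[0]/6-.4,150+c[1]/6-.4]],.05)[0];print(c,P.round(4),P[:2]@U,P[:2]@V)
E
```

```text
[397, 67] [ 0.5526 -0.2301  0.05  ] 0.5944704758318 -0.06984341073051654
[432, 145] [ 0.5678 -0.1772  0.05  ] 0.5945723214664446 -0.014761752660983387
[320, 165] [ 0.6037 -0.1859  0.05  ] 0.6314848326552416 -0.013280982833529374
```

It's 37–39 mm short, so I'll push about 8 mm more, then back the fingers off.

Call:
carry_out(plan=[-3, 0, 0, 0, -3, 0, 0, 0, -2, 0, 0, 0, 0, 0, 0, 0, 0, 0, 0, 0, 0, 0, 0, 0])

```text
time: 5.15
ee_pos: [0.5432, -0.2027, 0.0506]
tool_rot: [-3.142, -0.0, 2.864]
contact_force: [-3.0, 0.8, 1.9]
grip_width: 0.0005
grip_force: 1.5
```

Call:
carry_out(plan=[5, 0, 0, 0, 10, 0, 0, 0, 10, 0, 0, 0, 0, 0, 0, 0, 0, 0, 0, 0, 0, 0, 0, 0, 0, 0, 0, 0, 0, 0, 0, 0, 0, 0, 0, 0])

```text
time: 6.05
ee_pos: [0.5194, -0.1959, 0.0506]
tool_rot: [-3.142, 0.0, 2.864]
contact_force: [0.6, -0.0, 0.1]
grip_width: 0.0002
grip_force: 0.0
```

```bash
python3 - <<'E'
from h import *
st()
p,d=vision.snapshot('scene')
cv2.imwrite('pics/c3.png',cv2.resize(p[150:210,170:300],None,fx=6,fy=6,interpolation=cv2.INTER_CUBIC)[:,:,::-1])
E
```

```text
t 6.05 s 0.5531686449159349 l -0.04606267142011458 z 0.05062642340896093 yaw [-3.14155019e+00  1.68204304e-04  2.86383062e+00] F [ 0.6 -0.   0.1] w 0.000247309454023599
```

View pics/c3.png

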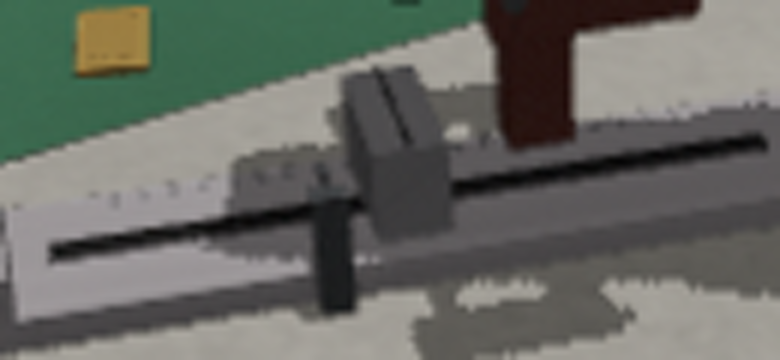

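The block is now at rest about 30 mm short with the fingers clear; its line runs from crop (377,69) to (410,147). Next come two taps of about 9 and 8 mm, backing off after each.

Call:
carry_out(plan=[-15, 0, 0, 0, -7, 0, 0, 0, -4, 0, 0, 0, -4, 0, 0, 0, -4, 0, 0, 0, 0, 0, 0, 0, 0, 0, 0, 0, 8, 0, 0, 0, 8, 0, 0, 0, 0, 0, 0, 0])

```text
time: 7.1
ee_pos: [0.5354, -0.2007, 0.0508]
tool_rot: [3.142, -0.0, 2.863]
contact_force: [-0.6, -0.2, -0.4]
grip_width: 0.0005
grip_force: 0.0
```

Call:
carry_out(plan=[0, 0, 0, 0, 0, 0, 0, 0, -12, 0, 0, 0, -4, 0, 0, 0, -4, 0, 0, 0, -4, 0, 0, 0, 0, 0, 0, 0, 0, 0, 0, 0, 8, 0, 0, 0, 8, 0, 0, 0])

```text
time: 8.1
ee_pos: [0.5442, -0.203, 0.0508]
tool_rot: [-3.141, 0.001, 2.864]
contact_force: [0.4, 0.6, -0.0]
grip_width: 0.0004
grip_force: 0.0
```

Call:
carry_out(plan=[0, 0, 0, 0, 0, 0, 0, 0, 0, 0, 0, 0])

```text
time: 8.4
ee_pos: [0.5446, -0.203, 0.0509]
tool_rot: [3.142, 0.001, 2.864]
contact_force: [-0.2, -0.4, -0.3]
grip_width: 0.0005
grip_force: 0.0
```

```bash
python3 - <<'E'
from h import *
for c in([377,69],[410,147]):
    P=plane('scene',[[170+c[0]/6-.4,150+c[1]/6-.4]],.05)[0];print(c,P[:2]@U,P[:2]@V)
st()
p,d=vision.snapshot('scene')
cv2.imwrite('pics/c4.png',cv2.resize(p[150:210,170:300],None,fx=6,fy=6,interpolation=cv2.INTER_CUBIC)[:,:,::-1])
E
```

```text
[377, 69] 0.6012810945138953 -0.07052943209169911
[410, 147] 0.601632573918123 -0.015665079417009866
t 8.4 s 0.5793680534992053 l -0.045994040417341654 z 0.050880878996981994 yaw [3.14154647e+00 8.52051438e-04 2.86392405e+00] F [-0.2 -0.4 -0.3] w 0.0005403028386217223
```

View pics/c4.png

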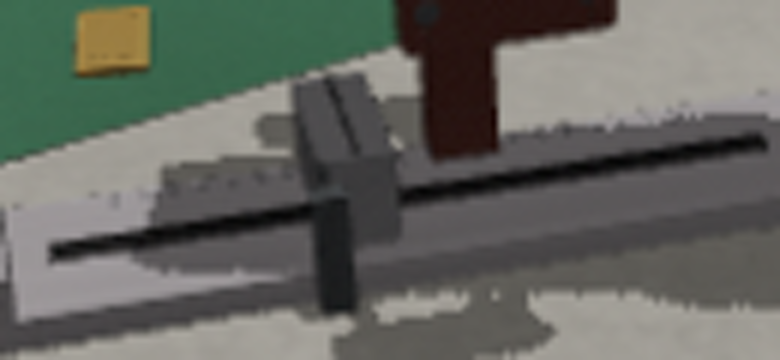

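The line, now from (328,78) to (362,154), is about 13–14 mm short. Two more taps of 7 and 6 mm.

Call:
carry_out(plan=[-12, 0, 0, 0, -4, 0, 0, 0, -4, 0, 0, 0, -3, 0, 0, 0, 0, 0, 0, 0, 0, 0, 0, 0, 8, 0, 0, 0, 8, 0, 0, 0, 0, 0, 0, 0, 0, 0, 0, 0])

```text
time: 9.45
ee_pos: [0.5509, -0.2049, 0.0509]
tool_rot: [3.142, 0.001, 2.864]
contact_force: [-0.2, 0.5, 0.2]
grip_width: 0.0004
grip_force: 0.0
```

Call:
carry_out(plan=[-12, 0, 0, 0, -4, 0, 0, 0, -3, 0, 0, 0, -3, 0, 0, 0, 0, 0, 0, 0, 0, 0, 0, 0, 8, 0, 0, 0, 8, 0, 0, 0, 0, 0, 0, 0, 0, 0, 0, 0])

```text
time: 10.45
ee_pos: [0.5567, -0.2066, 0.0509]
tool_rot: [3.141, 0.001, 2.864]
contact_force: [0.4, 0.2, 0.2]
grip_width: 0.0006
grip_force: 0.0
```

```bash
python3 - <<'E'
from h import *
for c in([328,78],[362,154]):
    P=plane('scene',[[170+c[0]/6-.4,150+c[1]/6-.4]],.05)[0];print(c,P[:2]@U,P[:2]@V)
st()
p,d=vision.snapshot('scene')
cv2.imwrite('pics/c5.png',cv2.resize(p[150:210,170:300],None,fx=6,fy=6,interpolation=cv2.INTER_CUBIC)[:,:,::-1])
E
```

```text
[328, 78] 0.6184355799754794 -0.06935916619437521
[362, 154] 0.6173124413721344 -0.015995446775238554
t 10.45 s 0.592016498760979 l -0.04609562962981424 z 0.05090639379505588 yaw [3.14149899e+00 7.23898271e-04 2.86362006e+00] F [0.4 0.2 0.2] w 0.0006123750070054577
```

View pics/c5.png

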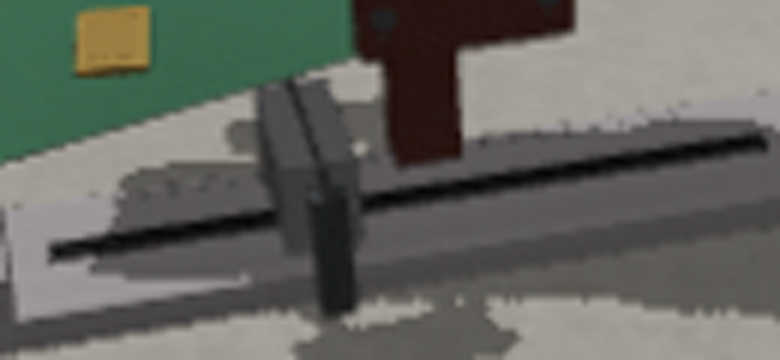

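The line now runs from (290,84) straight into the pointer at about (322,163), so it looks level. I'll lift clear, move aside and verify from the top.

Call:
carry_out(plan=[8, 0, 0, 0, 0, 0, -20, 0, 0, 0, -40, 0, 0, 0, -40, 0, 0, 0, -40, 0, 0, 0, -40, 0, 20, 20, -10, 0, 0, 40, 0, 0, 0, 40, 0, 0, 0, 40, 0, 0])

```text
time: 11.5
ee_pos: [0.5679, -0.0629, 0.241]
tool_rot: [3.141, 0.001, 2.863]
contact_force: [0.6, 0.8, -0.5]
grip_width: 0.0001
grip_force: 0.0
```

Call:
carry_out(plan=[0, 40, 0, 0, 0, 40, 0, 0, 0, 40, 0, 0, 0, 40, 0, 0, 0, 40, 0, 0, 0, 0, 0, 0, 0, 0, 0, 0, 0, 0, 0, 0])

```text
time: 12.3
ee_pos: [0.6227, 0.1262, 0.2406]
tool_rot: [-3.141, -0.0, 2.862]
contact_force: [1.0, -0.4, 0.2]
grip_width: 0.0005
grip_force: 0.0
```

```bash
python3 - <<'E'
from h import *
st()
p,d=vision.snapshot('top');np.savez('pics/top9.npz',p=p)
a=np.load('pics/top0.npz')['p']
print('knob change',np.abs(a[205:245,155:192].astype(int)-p[205:245,155:192]).mean())
cv2.imwrite('pics/c6.png',cv2.resize(p[160:225,335:410],None,fx=8,fy=8,interpolation=cv2.INTER_CUBIC)[:,:,::-1])
E
```

```text
t 12.3 s 0.5642360712745479 l 0.2920666020466736 z 0.24055977933275693 yaw [-3.14062817e+00 -1.75019988e-05  2.86182817e+00] F [ 1.  -0.4  0.2] w 0.0005240705198799179
knob change 66.81666666666666
```

View pics/c6.png

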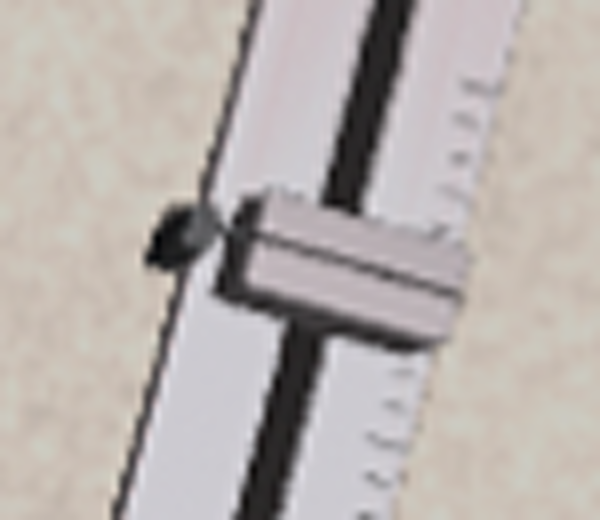

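The line runs from crop (258,236) to (460,296), and extended it meets the pointer tip at (228,228), so it is level to within about 1 mm. The pixel change at the knob comes from the arm now hanging over that part of the view; the tool never came down near it. Handing in.

```bash
python3 -c "
from station import order
print(order.close_job())"
```

```text
the job is handed in; nothing more can be done
None
```

The job is handed in: the block first came to rest about 30 mm short with the fingers off, then four small taps brought its line level with the pointer (within about 1 mm in the top view), and the arm never came down near the knob slide, though it hid the knob in my final picture.

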